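# Hang rinsed texture rollers in their fitting cradles

## Robot

A 6-joint arm with a two-finger parallel gripper is mounted at the origin on the work surface; the furniture and walls round the work are solid. World frame = base frame: x ahead of the robot, y to its left, z up, the work surface at z = 0. Lengths are in m, angles in rad, forces in N, time in s.
With the tool pointing down it reaches from about 0.225 to 0.725 m from the base axis. Payload 3.1 kg.
Tool frame: the origin (TCP) lies at the very end of the fingers, on their centre line; the grasp point (between the pads) lies 19 mm behind it; z points along the fingers, y is the line along which they close (so a half turn about z gives the same grasp; the last joint's range is limited). The gripper opens to 85 mm and grips with 20 to 120 N. Pads are 22 mm wide; open, the fingers measure 114 mm over their backs; the gripper's body (76 mm by 85 mm) begins 54 mm behind the grasp point. The pads swing forward as they close: fully open they stand 13 mm farther back than shut.
Start: joints at [-0.128, 0.048, 0.099, 1.622, 0, 1.443], TCP at [0.525, -0, 0.231] pointing down, gripper open.
Joint ranges: [-2.91, 2.91], [-0.99, 1.94], [-1.21, 1.42], [-2.12, 2.29], [-1.49, 1.47], [-3.14, 3.14]. Speed limits (rad/s): [2.79, 2.79, 3.14, 3.14, 3.14, 3.14].

## Interface

Orientations are given as a 3x3 rotation matrix whose columns are the frame's x, y, z axes.
In Python, from station import observe, read_camera, hand_in gives the robot as it stands.
- The arm moves only by the shell command python3 -m creep 'ROWS' [FORCE]. ROWS is JSON, one flat list of numbers, 7 for each row, row after row: the shift along the world's x, y, z in mm, then the turn, a rotation vector about the world's x, y, z in rad, then the closure, from -1 (fully open) to 1 (shut). In form: [tx, ty, tz, wx, wy, wz, claw, tx, ty, tz, wx, wy, wz, claw, ...]. A call has 1 to 5 rows; each row shifts and turns the commanded pose from where the row before left it; what a row does not reach is not made up. A row lasts 1/10 s, in which the tool goes at most 50 mm and 8.59 degrees, less where a joint would pass 70% of its speed; a pose out of reach is approached as far as the arm can. A call with a gripper value outside its range is refused whole. The fingers move at their own pace and stop on an object; FORCE is the grip in N (left out, the last holds). Time passes only in rows, so rows that do not move let the fingers close. It gives the time, the measured TCP pose, the force, the opening and the grip force at its end, in the units of the state.
- observe(): the state, without advancing time (a new reading comes with each control period).
- read_camera(name): name is "scene" or "side" or "wrist"; returns a dict with "image" (420x560x3 uint8, red, green, blue), "range_z" (420x560 float32, m along the optical axis (not along the pixel's ray), 0 where there is no reading), "fovy" (degrees; the focal length in pixels is half the picture's height over the tangent of half this angle, whatever the lens; pixels are square), "cx", "cy" (the principal point, pixels), "k1" (the pictures are not rectified: a ray, as slopes to the right and down, at radius r is drawn at 1 + k1 r^2 times it, then the intrinsics apply), "T" (4x4, takes a point from camera to world coordinates). Camera axes: x right, y down, z forward; pixel columns grow to the right and rows downward; lengths in m; the calibration is good to about 2 mm. A picture is of the moment at which its call begins.
- hand_in(): hands the job in; it is judged then, once.
The state is a dict: "time": time; "joint_positions": joint angles; "joint_vel": joint speeds; "joint_efforts": joint torques, N m; "tcp_pos": TCP position; "eef_rot": TCP orientation; "contact_force": force on the tool from outside, world axes, zero at the start; "moment": the same for the moment, N m; "finger_gap": finger opening in m; "grasp_force": force on a finger pad.
Only numpy, scipy, OpenCV 4.12 (cv2) and the standard library are available. Lean on these libraries where they do the work, as an engineer would, in place of code of your own. Each camera call takes 0.05 s, during which the arm holds its last target. There are 200 camera calls.

## Task

The four texture rollers have been rinsed and lie in a row on the wire draining rack. Move them to the storage board: hang each one by its two spindles in the cradle whose width fits its barrel, with the spindles down in the notches of both cheeks so that the barrel hangs level and touches nothing below. Do not disturb the unfired clay tower at the back.

Things in the scene. Friction and masses are not known exactly. Their poses are not given: they have to be found in the camera images.
- roller_ringed: wooden texture roller, the shortest of four: barrel 54 mm long, 36 mm diameter, closely ringed round its girth like a stack of beads; a 9 mm spindle stands out 14 mm at each end (82 mm overall). About 82 g. Origin at its middle, on its axis; x along its axis (ends alike, rolled to any angle about x). At the start it lies level in the draining rack, axis 47 mm above the table.
- roller_fluted: wooden texture roller, the second shortest of four: barrel 74 mm long, 30 mm diameter, with straight ribs along its length; a 9 mm spindle stands out 14 mm at each end (102 mm overall). About 94 g. Origin at its middle, on its axis; x along its axis (ends alike, rolled to any angle about x). At the start it lies level in the draining rack, axis 43 mm above the table.
- roller_twisted: wooden texture roller, the second longest of four: barrel 94 mm long, 34 mm diameter, with four raised strands twisted round it like a rope; a 9 mm spindle stands out 14 mm at each end (122 mm overall). About 106 g. Origin at its middle, on its axis; x along its axis (ends alike, rolled to any angle about x). At the start it lies level in the draining rack, axis 46 mm above the table.
- roller_smooth: wooden texture roller, the longest of four: barrel 114 mm long, 28 mm diameter, plain and smooth; a 9 mm spindle stands out 14 mm at each end (142 mm overall). About 118 g. Origin at its middle, on its axis; x along its axis (ends alike, rolled to any angle about x). At the start it lies level in the draining rack, axis 42 mm above the table.
- cradle_64: fixed plywood cradle, the shortest of four in a row 80 mm apart: two cheeks (8 thick, 46 wide, 49 mm high) with a clear gap of 64 mm between them, a V notch 30 mm wide, 15 mm deep in the top of each. Origin: centre of its underside, 12 mm above the table; x from cheek to cheek, z up. Spindles lying in both notches put a roller's axis 40 mm above the origin; base 8 mm thick.
- cradle_84: fixed plywood cradle, the second shortest of four in a row 80 mm apart: two cheeks (8 thick, 46 wide, 49 mm high) with a clear gap of 84 mm between them, a V notch 30 mm wide, 15 mm deep in the top of each. Origin: centre of its underside, 12 mm above the table; x from cheek to cheek, z up. Spindles lying in both notches put a roller's axis 40 mm above the origin; base 8 mm thick.
- cradle_104: fixed plywood cradle, the second longest of four in a row 80 mm apart: two cheeks (8 thick, 46 wide, 49 mm high) with a clear gap of 104 mm between them, a V notch 30 mm wide, 15 mm deep in the top of each. Origin: centre of its underside, 12 mm above the table; x from cheek to cheek, z up. Spindles lying in both notches put a roller's axis 40 mm above the origin; base 8 mm thick.
- cradle_124: fixed plywood cradle, the longest of four in a row 80 mm apart: two cheeks (8 thick, 46 wide, 49 mm high) with a clear gap of 124 mm between them, a V notch 30 mm wide, 15 mm deep in the top of each. Origin: centre of its underside, 12 mm above the table; x from cheek to cheek, z up. Spindles lying in both notches put a roller's axis 40 mm above the origin; base 8 mm thick.
- drain_rack: wire draining rack, 330 x 140 mm, made of two parallel bent wires (5 mm, 38 mm apart, 33 mm clear between them) with four V-shaped dips, 72 mm from one to the next along its y; the rollers lie across the wires. Fixed. Origin under its centre on the table. Wires reach 40 mm above the table; in the dips 25 mm.
- raw_tower: small unfired clay tower house, 71 x 72 x 143 mm, loose, standing at the back behind the work; origin at the centre of its underside. Not to be disturbed.
Not all that is in view belongs to the job. What is shaped like the roller_fluted but purple is not meant. Leave any green look-alike of the roller_twisted alone.

How it is judged:
By the outcome, as a careful person would: the job done as asked, in the order asked, and still so for the second after the job is handed in, with the robot touching nothing.
It also fails if it takes over 109 s, if anything falls off the work surface, if the arm or the gripper's body presses on something with over 40 N, if the wrist force passes 120 N, or if a joint passes its speed limit or range.

## Working session

There is one attempt and no reset: what is moved stays moved. The work goes in short steps, Python scripts to look and compute and a shell command to move; the robot and the scene stay as the last step left them, time stands still between calls to the robot, and variables do not carry over. Pictures are saved under pics/ and viewed, at most 14 in all, crops included, and the job is handed in when it is done.

```bash
mkdir -p pics; ls; cat > h.py <<'E'
import numpy as np, cv2
from station import observe, read_camera
def snap(name,fn=None):
    c=read_camera(name)
    np.savez('pics/%s.npz'%(fn or name),**{k:c[k] for k in c})
    if fn: cv2.imwrite('pics/%s.png'%fn,c['image'][:,:,::-1])
    return c
def load(fn):
    d=np.load('pics/%s.npz'%fn); return {k:d[k] for k in d}
def rays(c,uv):
    uv=np.asarray(uv,float).reshape(-1,2)
    f=210/np.tan(np.radians(float(c['fovy']))/2)
    K=np.array([[f,0,float(c['cx'])],[0,f,float(c['cy'])],[0,0,1]])
    p=cv2.undistortPoints(uv.reshape(-1,1,2),K,np.array([float(c['k1']),0,0,0,0])).reshape(-1,2)
    d=np.c_[p,np.ones(len(p))]
    return d@c['T'][:3,:3].T, c['T'][:3,3]
def onplane(c,uv,z):
    d,o=rays(c,uv); return o+d*((z-o[2])/d[:,2])[:,None]
def cloud(c):
    v,u=np.mgrid[0:420,0:560]; d,o=rays(c,np.c_[u.ravel(),v.ravel()])
    P=o+d*c['range_z'].reshape(-1,1); P[c['range_z'].ravel()==0]=np.nan
    return P.reshape(420,560,3)
E
python3 - <<'E'
from h import *
for n in ['scene','side','wrist']:
    c=snap(n,n+'0'); print(n,c['fovy'],c['k1'],c['T'].round(3).tolist())
print(observe())
E
```

```text
pics
scene 43.33512902895924 0.009922236486769717 [[0.685, -0.442, 0.579, -0.298], [-0.728, -0.437, 0.528, -0.787], [0.02, -0.783, -0.621, 0.968], [0.0, 0.0, 0.0, 1.0]]
side 45.579135048865055 -0.16337099155512955 [[-0.966, -0.145, 0.215, 0.236], [-0.26, 0.522, -0.813, 1.075], [0.006, -0.841, -0.542, 0.799], [0.0, 0.0, 0.0, 1.0]]
wrist 58.884091629187324 -0.0030611671821376084 [[1.0, 0.0, -0.002, 0.525], [-0.0, -0.952, -0.307, 0.081], [-0.002, 0.307, -0.952, 0.373], [0.0, 0.0, 0.0, 1.0]]
{'time': 0.15, 'joint_positions': array([-1.27800461e-01,  4.86107803e-02,  9.79473840e-02,  1.62201223e+00,
        4.20580343e-05,  1.44300371e+00]), 'joint_vel': array([ 0.00056375, -0.00288337,  0.00443235,  0.00034718, -0.00029394,
       -0.0006272 ]), 'joint_efforts': array([ 1.92174317e-03, -3.39259207e+01,  3.20423770e+01,  1.53483648e-02,
       -7.92531455e-05, -2.20000692e-05]), 'tcp_pos': array([5.24518679e-01, 6.23683220e-05, 2.30365202e-01]), 'eef_rot': array([[ 8.14097226e-06,  9.99998273e-01, -1.85860785e-03],
       [ 9.99999960e-01, -7.61827675e-06,  2.81236492e-04],
       [ 2.81221847e-04, -1.85861006e-03, -9.99998233e-01]]), 'contact_force': array([ 0.11787863,  0.66601495, -0.25232805]), 'moment': array([ 0.03396474, -0.04017988, -0.0050238 ]), 'grasp_force': 0.0, 'finger_gap': 0.08534433837017243}
```

View pics/scene0.png

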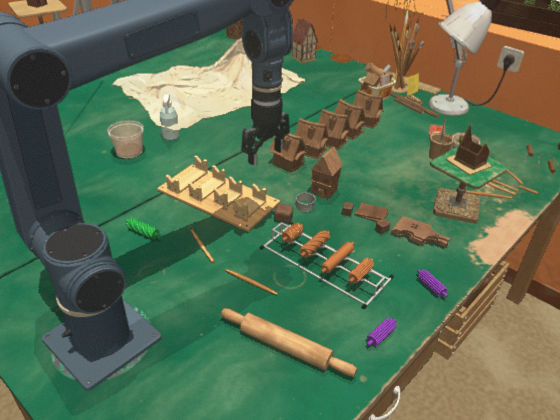

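View pics/side0.png

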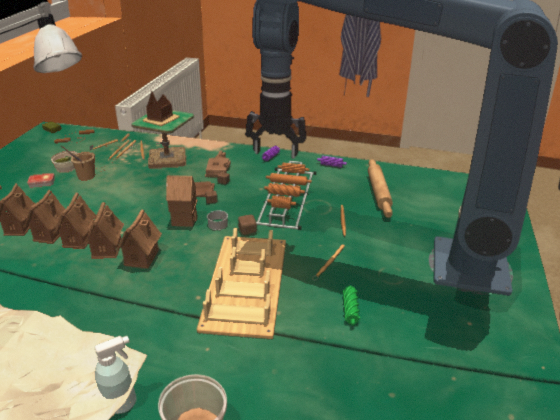

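View pics/wrist0.png

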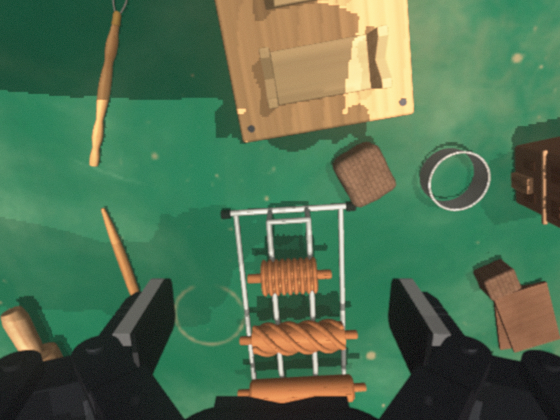

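Scene: the rack with the rollers is at about ringed (292,232), twisted (315,244), smooth (338,257) and fluted (361,270). The board is at (218,190) and the tower at (326,172). Look-alikes: green twisted (142,228), and purple fluted (432,283) and (381,331). The four brown ones on the rack are the ones meant, by colour and by lying in the rack's dips. Next, a rough localisation.

```bash
python3 - <<'E'
from h import *
c=load('scene0');P=cloud(c)
for n,u,v in [('ring',292,232),('twist',315,244),('smooth',338,257),('fluted',361,270),('tower',326,155),('rackA',268,246),('rackB',365,302),('rackC',390,275),('rackD',280,225),('b1',240,228),('b2',275,205),('b3',160,188),('b4',197,163),('green',142,228),('house',288,165),('block',284,213)]:
    print(n,np.nanmedian(P[v-1:v+2,u-1:u+2].reshape(-1,3),0).round(3))
I=c['image'][205:305,240:410,::-1]; cv2.imwrite('pics/cropA.png',cv2.resize(I,None,fx=4.5,fy=4.5,interpolation=cv2.INTER_CUBIC))
E
```

```text
ring [ 0.521 -0.106  0.06 ]
twist [ 0.529 -0.178  0.057]
smooth [ 0.539 -0.248  0.053]
fluted [ 0.537 -0.319  0.057]
tower [ 0.777 -0.007  0.143]
rackA [ 0.486 -0.054 -0.   ]
rackB [ 0.503 -0.364  0.003]
rackC [ 0.617 -0.359  0.008]
rackD [ 0.545 -0.042  0.034]
b1 [0.484 0.054 0.001]
b2 [0.623 0.051 0.008]
b3 [0.435 0.358 0.011]
b4 [0.58  0.352 0.039]
green [0.275 0.223 0.029]
house [0.804 0.162 0.016]
block [ 0.59  -0.016  0.034]
```

View pics/cropA.png

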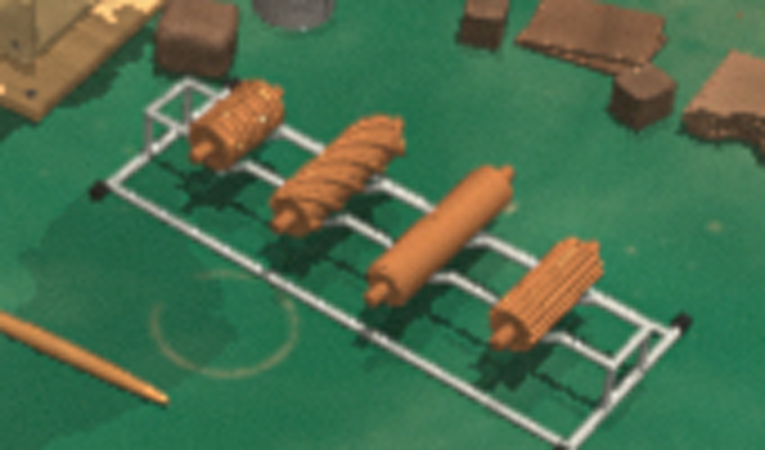

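The crop confirms the order on the rack from near the board to far: ringed, twisted, smooth, fluted. All four are brown wood, so no decoy is among them. Next I turn the tool so the fingers close along y.

```bash
python3 -m creep '[4,-38,14,0,0,0.143,-1, 4,-38,14,0,0,0.143,-1, 4,-38,14,0,0,0.143,-1, 4,-38,14,0,0,0.143,-1, 4,-38,14,0,0,0.143,-1]'; python3 -c "
from station import observe;print(observe()['joint_positions'].round(3))"
```

```text
time: 0.65
tcp_pos: [0.5448, -0.1914, 0.3014]
eef_rot: [[-0.66, 0.751, -0.001], [0.751, 0.66, 0.0], [0.001, -0.0, -1.0]]
contact_force: [0.7, 0.3, -0.3]
finger_gap: 0.0855
grasp_force: 0.0
[-0.454  0.223  0.434  1.782  0.     0.396]
```

```bash
python3 -m creep '[0,0,0,0,0,0.143,-0.4, 0,0,0,0,0,0.143,-0.4, 0,0,0,0,0,0.143,-0.4, 0,0,0,0,0,0.143,-0.4, 0,0,0,0,0,0.143,-0.4]' >/dev/null;python3 -m creep '[0,0,0,0,0,0.14,-0.4]' ; python3 - <<'E'
from h import *
c=snap('wrist','wrist1');print(c['T'].round(3).tolist())
E
```

```text
time: 1.25
tcp_pos: [0.5448, -0.19, 0.3007]
eef_rot: [[-1.0, -0.005, -0.001], [-0.005, 1.0, 0.0], [0.001, 0.0, -1.0]]
contact_force: [0.1, -0.7, -0.5]
finger_gap: 0.0597
grasp_force: 0.0
[[-0.005, 0.952, 0.306, 0.467], [1.0, 0.004, 0.002, -0.189], [0.0, 0.306, -0.952, 0.444], [0.0, 0.0, 0.0, 1.0]]
```

View pics/wrist1.png

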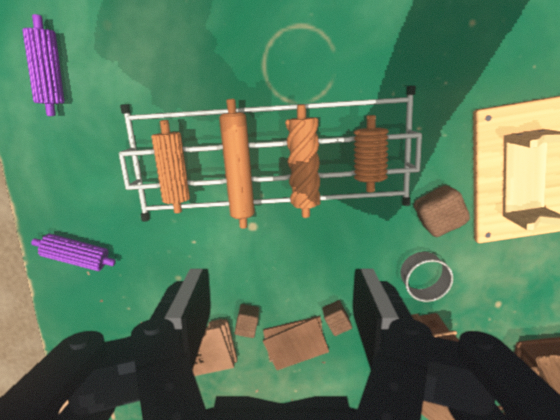

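Wrist1, rollers left to right: fluted (171,167), smooth (237,163), twisted (304,161), ringed (371,153). The purple decoys are off the rack at (43,65) and (73,252). Next I take more views along y for two-view heights of both the rack and the board.

```bash
python3 -m creep '[0,48,0,0,0,0,-0.4, 0,48,0,0,0,0,-0.4, 0,44,0,0,0,0,-0.4, 0,0,0,0,0,0,-0.4]' >/dev/null; python3 -c "
from h import *;snap('wrist','wrist2')";python3 -m creep '[0,48,0,0,0,0,-0.4, 0,48,0,0,0,0,-0.4, 0,48,0,0,0,0,-0.4, 0,0,0,0,0,0,-0.4]' >/dev/null; python3 -c "
from h import *;snap('wrist','wrist3')";python3 -m creep '[0,48,0,0,0,0,-0.4, 0,48,0,0,0,0,-0.4, 0,48,0,0,0,0,-0.4, 0,0,0,0,0,0,-0.4]' ; python3 -c "
from h import *;snap('wrist','wrist4')
a=[cv2.imread('pics/wrist%d.png'%i)[:300] for i in (3,4)];cv2.imwrite('pics/board.png',np.vstack(a))"
```

```text
time: 2.6
tcp_pos: [0.5451, 0.2412, 0.2999]
eef_rot: [[-1.0, -0.002, -0.002], [-0.002, 1.0, 0.001], [0.002, 0.001, -1.0]]
contact_force: [0.2, -0.5, -0.2]
finger_gap: 0.0597
grasp_force: 0.0
```

View pics/board.png

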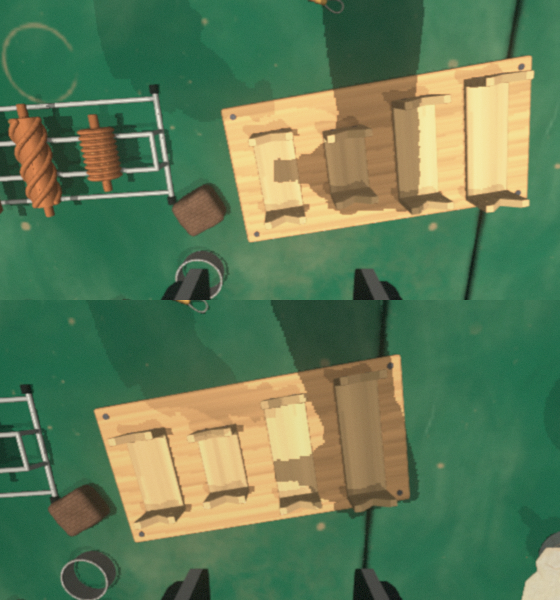

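The board, in order from the rack side: 84 (wrist4 crop 155,475), 64 (220,465), 104 (292,450), 124 (360,440). The clear gaps, about 85, 60, 100 and 125 px, set the order; I measure it next.

```bash
cat > m.py <<'E'
from h import *
def tri(ca,a,cb,b):
    da,oa=rays(ca,a);db,ob=rays(cb,b);da=da[0];db=db[0]
    s=np.linalg.lstsq(np.c_[da,-db],ob-oa,rcond=None)[0]
    p,q=oa+s[0]*da,ob+s[1]*db
    return (p+q)/2,np.linalg.norm(p-q)
def rollers(c):
    h=cv2.cvtColor(c['image'],cv2.COLOR_RGB2HSV)
    P=cloud(c)
    m=((h[:,:,0]<20)&(h[:,:,1]>110)&(h[:,:,2]>50)&(P[:,:,2]>0.022)&(P[:,:,2]<.08)&(P[:,:,1]<-.06)&(P[:,:,0]<.64)).astype('uint8')
    m=cv2.morphologyEx(m,cv2.MORPH_CLOSE,np.ones((3,3)))
    n,l,s,ce=cv2.connectedComponentsWithStats(m)
    out=[]
    for i in range(1,n):
        if s[i,4]<400 or s[i,0]==0: continue
        v,u=np.nonzero(l==i);uv=np.c_[u,v].astype(float)
        vx,vy,x,y=cv2.fitLine(uv.astype('float32'),cv2.DIST_L2,0,.01,.01).ravel()
        if vy<0:vx,vy=-vx,-vy
        t=(uv-[x,y])@[vx,vy]; o=np.array([x,y]);d=np.array([vx,vy])
        def end(t0):  # mean of pixels near the tip
            return uv[np.abs(t-t0)<4].mean(0)
        lo,hi=t.min(),t.max(); a=end(lo+4);b=end(hi-4)
        a=a-d*4;b=b+d*4
        Q=P[l==i]; out.append((a,b,Q,s[i,4]))
    return sorted(out,key=lambda r:r[0][0])
def cheeks(c):
    P=cloud(c);z=P[:,:,2]
    m=((z>.053)&(z<.072)&(P[:,:,1]>.04)&(P[:,:,1]<.45)&(P[:,:,0]<.66)).astype('uint8')
    m=cv2.morphologyEx(m,cv2.MORPH_CLOSE,np.ones((3,3)))
    n,l,s,ce=cv2.connectedComponentsWithStats(m)
    return [(ce[i],P[l==i]) for i in range(1,n) if s[i,4]>25]
E
python3 - <<'E'
from m import *
a,b=load('wrist1'),load('wrist2');A,B=rollers(a),rollers(b);print(len(A),len(B))
for r in A: print('r1',r[0].round(1),r[1].round(1),r[3],np.nanpercentile(r[2],[2,50,98],axis=0).round(4).tolist())
for r in B: print('r2',r[0].round(1),r[1].round(1),r[3])
if len(A)==len(B):
  for p,q in zip(A,B):
    x,e=tri(a,p[0],b,q[0]);y,f=tri(a,p[1],b,q[1]);d=y-x
    print(x.round(4),y.round(4),'mid',((x+y)/2).round(4),'len',np.linalg.norm(d).round(4),'ang',np.arctan2(d[1],d[0]).round(3),round(e,4),round(f,4))
for n in ('wrist3','wrist4'):
  for ce,Q in cheeks(load(n)): print(n,ce.round(),len(Q),np.nanmean(Q,0).round(4),np.nanpercentile(Q,[2,98],axis=0).round(3).tolist())
E
```

```text
4 4
r1 [163.4 120.1] [177.5 212.3] 2107 [[0.5024, -0.3211, 0.0443], [0.5446, -0.3052, 0.0547], [0.5908, -0.2928, 0.0588]]
r1 [230.2  98.8] [243.5 227.1] 2771 [[0.4831, -0.2497, 0.0448], [0.5412, -0.2349, 0.0538], [0.607, -0.2216, 0.0569]]
r1 [300.8 104.9] [305.8 216.6] 2733 [[0.4879, -0.1803, 0.0454], [0.5375, -0.165, 0.0578], [0.5938, -0.149, 0.0629]]
r1 [370.7 115.2] [370.2 191.4] 1849 [[0.4961, -0.1096, 0.0447], [0.53, -0.0959, 0.0605], [0.5671, -0.0789, 0.065]]
r2 [ 24.4 119.6] [ 49.3 211.5] 2374
r2 [89.4 98.7] [116.9 226.8] 3035
r2 [158.9 104.4] [176.9 216.1] 2831
r2 [230.1 114.8] [238.  190.9] 1790
[ 0.4974 -0.3116  0.045 ] [ 0.599  -0.3052  0.044 ] mid [ 0.5482 -0.3084  0.0445] len 0.1019 ang 0.062 0.0003 0.0006
[ 0.4761 -0.2413  0.0429] [ 0.6171 -0.2312  0.0437] mid [ 0.5466 -0.2362  0.0433] len 0.1414 ang 0.071 0.0001 0.0001
[ 0.4816 -0.1685  0.0476] [ 0.6029 -0.1603  0.0469] mid [ 0.5423 -0.1644  0.0472] len 0.1216 ang 0.067 0.0001 0.0
[ 0.4916 -0.0959  0.0473] [ 0.573  -0.0902  0.048 ] mid [ 0.5323 -0.093   0.0477] len 0.0816 ang 0.07 0.0002 0.0002
wrist3 [523.  75.] 192 [
[... 2240 characters left out ...]
.0587] [[0.574, 0.188, 0.053], [0.583, 0.204, 0.063]]
wrist4 [389. 202.] 144 [0.582  0.3591 0.0584] [[0.578, 0.351, 0.053], [0.587, 0.367, 0.063]]
wrist4 [211. 203.] 140 [0.5837 0.1675 0.0583] [[0.58, 0.16, 0.052], [0.588, 0.175, 0.062]]
wrist4 [314. 204.] 135 [0.5849 0.2786 0.0583] [[0.581, 0.27, 0.053], [0.59, 0.286, 0.062]]
wrist4 [361. 206.] 128 [0.5869 0.329  0.0586] [[0.583, 0.322, 0.053], [0.592, 0.337, 0.062]]
wrist4 [287. 209.] 127 [0.59   0.2492 0.0585] [[0.586, 0.242, 0.053], [0.595, 0.257, 0.062]]
wrist4 [170. 219.] 119 [0.6016 0.121  0.0586] [[0.598, 0.112, 0.053], [0.607, 0.128, 0.062]]
wrist4 [143. 223.] 146 [0.607  0.091  0.0581] [[0.603, 0.083, 0.052], [0.611, 0.099, 0.062]]
```

```bash
python3 - <<'E'
from m import *
for n in ('wrist1','wrist2'):
    c=load(n);P=cloud(c);h=cv2.cvtColor(c['image'],cv2.COLOR_RGB2HSV)
    m=(h[:,:,1]<70)&(h[:,:,2]>110)&(P[:,:,2]>.02)&(P[:,:,2]<.045)&(P[:,:,1]<-.06)&(P[:,:,1]>-.34)&(P[:,:,0]<.62)
    Q=P[m];a=.068
    u=(Q-[.54,-.2,0])@[np.cos(a),np.sin(a),0]
    hh,e=np.histogram(u,np.arange(-.06,.06,.003));print(n,[(round(float(x)*1e3),int(k)) for x,k in zip(e,hh) if k])
    for s in (u<0,u>0): print(np.median(u[s]).round(4),np.polyfit(Q[s][:,1],Q[s][:,0],1).round(4))
    for nm,r in zip('fstr',[(.5482,-.3084),(.5466,-.2362),(.5423,-.1644),(.5323,-.093)]): print(nm,round((r[0]-.54)*np.cos(a)+(r[1]+.2)*np.sin(a),4))
E
```

```text
wrist1 [(-57, 2), (-21, 217), (-18, 359), (-15, 55), (15, 3), (18, 345), (21, 237), (42, 4), (45, 4)]
-0.0172 [-0.0664  0.5094]
0.0207 [-0.07   0.547]
f 0.0008
s 0.0041
t 0.0047
r -0.0004
wrist2 [(-57, 1), (-54, 8), (-21, 207), (-18, 347), (-15, 43), (18, 319), (21, 226), (45, 2)]
-0.0173 [-0.0629  0.5096]
0.0205 [-0.0677  0.5473]
f 0.0008
s 0.0041
t 0.0047
r -0.0004
```

```bash
python3 -m creep '[-2,-46,-15,0,0,0.013,-0.4, -2,-46,-15,0,0,0.013,-0.4, -2,-46,-15,0,0,0.013,-0.4, -2,-46,-15,0,0,0.013,-0.4, -2,-46,-15,0,0,0.013,-0.4]' >/dev/null; python3 -m creep '[-1,-46,-15,0,0,0,-0.4, -1,-46,-15,0,0,0,-0.4, 0,-6,-45,0,0,0,-0.4, 0,-6,-35,0,0,0,-0.4, 0,0,0,0,0,0,-0.4]'
```

```text
time: 3.65
tcp_pos: [0.5272, -0.0983, 0.1097]
eef_rot: [[-0.998, -0.058, -0.013], [-0.058, 0.998, 0.003], [0.013, 0.003, -1.0]]
contact_force: [-0.7, -0.2, -0.4]
finger_gap: 0.0597
grasp_force: 0.0
```

```bash
python3 -m creep '[0,0,0,0,0,0,-0.4,0,0,0,0,0,0,-0.4,0,0,0,0,0,0,-0.4]'; python3 -c "
from station import observe;o=observe();print(o['joint_positions'].round(3),o['joint_vel'].round(3))"
```

```text
time: 3.95
tcp_pos: [0.5349, -0.0965, 0.1195]
eef_rot: [[-0.998, -0.064, 0.005], [-0.064, 0.998, -0.002], [-0.005, -0.002, -1.0]]
contact_force: [0.1, -0.7, -0.9]
finger_gap: 0.0599
grasp_force: 0.0
[-0.302  0.094 -0.074  1.397 -0.    -0.366] [ 0.008  0.003 -0.009 -0.003  0.     0.   ]
```

```bash
python3 -m creep '[-2,3,-24,0,0,0,-0.4, 0,0,-24,0,0,0,-0.4, 0,0,-20,0,0,0,-0.4, 0,0,-14,0,0,0,-0.4, 0,0,-8,0,0,0,-0.4]'>/dev/null;  python3 -m creep '[0,0,-4,0,0,0,-0.4, 0,0,0,0,0,0,-0.4, 0,0,0,0,0,0,-0.4]'; python3 -m creep '[0,0,0,0,0,0,0.6, 0,0,0,0,0,0,0.6, 0,0,0,0,0,0,0.6, 0,0,0,0,0,0,0.6, 0,0,0,0,0,0,0.6]' 40; python3 -c "
from h import *;snap('side','side1')"
```

```text
time: 4.75
tcp_pos: [0.5318, -0.0933, 0.0234]
eef_rot: [[-0.998, -0.064, 0.002], [-0.064, 0.998, -0.001], [-0.002, -0.001, -1.0]]
contact_force: [-0.6, 0.6, 0.1]
finger_gap: 0.0597
grasp_force: 0.0
time: 5.25
tcp_pos: [0.532, -0.0944, 0.0235]
eef_rot: [[-0.998, -0.063, 0.002], [-0.063, 0.998, -0.003], [-0.002, -0.003, -1.0]]
contact_force: [0.1, -5.2, 5.6]
finger_gap: 0.0352
grasp_force: 40.0
```

```bash
python3 -m creep '[0,0,10,0,0,0,0.6, 0,0,25,0,0,0,0.6, 0,0,35,0,0,0,0.6, 0,0,35,0,0,0,0.6, 0,20,0,0,0,0,0.6]' ; python3 -m creep '[3,40,0,0,0,0.02,0.6, 3,45,0,0,0,0.02,0.6, 3,45,0,0,0,0.02,0.6, 3,45,0,0,0,0.02,0.6, 2,40,0,0,0,0.024,0.6]' >/dev/null;  python3 -m creep '[0,25,0,0,0,0,0.6, 0,10,0,0,0,0,0.6, 0,0,0,0,0,0,0.6, 0,0,0,0,0,0,0.6, 0,0,0,0,0,0,0.6]'
```

```text
time: 5.8
tcp_pos: [0.5342, -0.0739, 0.1331]
eef_rot: [[-0.998, -0.062, 0.009], [-0.062, 0.998, -0.001], [-0.009, -0.001, -1.0]]
contact_force: [0.8, -0.7, 0.1]
finger_gap: 0.035
grasp_force: 40.0
time: 6.8
tcp_pos: [0.5449, 0.1757, 0.1272]
eef_rot: [[-0.986, -0.166, -0.001], [-0.166, 0.986, -0.0], [0.001, -0.0, -1.0]]
contact_force: [-0.2, -0.1, -0.5]
finger_gap: 0.0345
grasp_force: 40.0
```

```bash
python3 -c "
from h import *
a=snap('wrist','w5')['image'][120:420,:,::-1]
b=snap('side','s5')['image'][140:340,130:400,::-1]
cv2.imwrite('pics/v5.png',np.vstack([a,cv2.resize(b,(405,300))[:, :].copy() if 0 else cv2.copyMakeBorder(cv2.resize(b,(405,300)),0,0,0,155,0)]))"
```

```text
(no output)
```

View pics/v5.png

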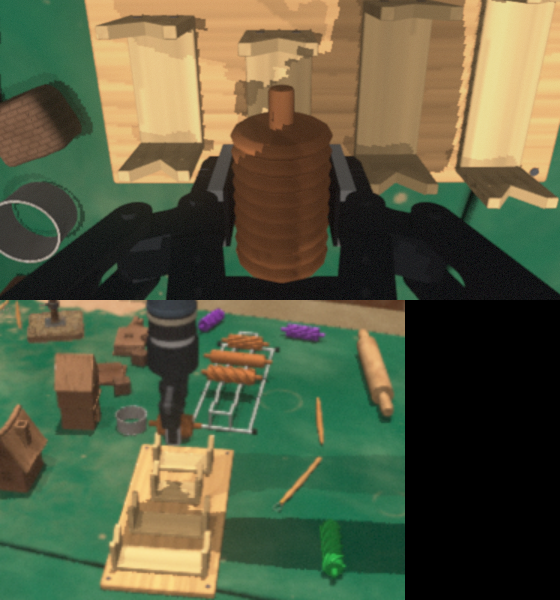

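Both views show the ringed roller held level between the pads, over the second (64) cradle. Lowering it.

```bash
python3 -m creep '[1,0,-30,0,0,0,0.6, 0,0,-30,0,0,0,0.6, 0,0,-16,0,0,0,0.6, 0,0,-6,0,0,0,0.6, 0,0,-5,0,0,0,0.6]'; python3 -m creep '[0,0,-4,0,0,0,0.6, 0,0,-3,0,0,0,0.6, 0,0,-3,0,0,0,0.6, 0,0,0,0,0,0,0.6, 0,0,0,0,0,0,0.6]'
```

```text
time: 7.4
tcp_pos: [0.546, 0.1763, 0.0401]
eef_rot: [[-0.986, -0.166, -0.0], [-0.166, 0.986, -0.0], [0.0, -0.0, -1.0]]
contact_force: [0.4, -0.0, 0.1]
finger_gap: 0.0351
grasp_force: 40.0
time: 7.9
tcp_pos: [0.5471, 0.1765, 0.0314]
eef_rot: [[-0.986, -0.167, 0.002], [-0.167, 0.986, -0.001], [-0.002, -0.001, -1.0]]
contact_force: [0.1, -2.0, 2.5]
finger_gap: 0.0351
grasp_force: 40.2
```

```bash
python3 -m creep '[0,-2,0,0,0,0,0.6, 0,0,-2,0,0,0,0.6, 0,0,0,0,0,0,0.6, 0,0,0,0,0,0,0.6]'
```

```text
time: 8.3
tcp_pos: [0.5465, 0.1744, 0.0292]
eef_rot: [[-0.986, -0.167, 0.001], [-0.167, 0.986, -0.001], [-0.001, -0.001, -1.0]]
contact_force: [0.2, -3.9, 5.8]
finger_gap: 0.0352
grasp_force: 40.6
```

```bash
python3 -m creep '[0,-1,0,0,0,0,0.6, 0,0,0,0,0,0,0.6, 0,0,0,0,0,0,0.6]'; python3 -m creep '[0,0,0,0,0,0,0.2, 0,0,0,0,0,0,0, 0,0,0,0,0,0,-0.2, 0,0,0,0,0,0,-0.4, 0,0,0,0,0,0,-0.4]';python3 -m creep '[0,0,15,0,0,0,-0.4, 0,0,30,0,0,0,-0.4, 0,0,40,0,0,0,-0.4, 0,-20,10,0,0,0,-0.4, 0,-20,0,0,0,0,-0.4]';  python3 -c "
from h import *
a=snap('wrist','w6')['image'][0:300,:,::-1];cv2.imwrite('pics/v6.png',a)"
```

```text
time: 8.6
tcp_pos: [0.5466, 0.1741, 0.029]
eef_rot: [[-0.986, -0.167, 0.001], [-0.167, 0.986, 0.0], [-0.001, -0.0, -1.0]]
contact_force: [0.2, -1.8, 5.5]
finger_gap: 0.035
grasp_force: 40.4
time: 9.1
tcp_pos: [0.5454, 0.1741, 0.0276]
eef_rot: [[-0.986, -0.168, -0.001], [-0.168, 0.986, 0.0], [0.001, 0.0, -1.0]]
contact_force: [-0.1, 0.1, 0.8]
finger_gap: 0.0597
grasp_force: 0.0
time: 9.6
tcp_pos: [0.5487, 0.1344, 0.1286]
eef_rot: [[-0.986, -0.169, 0.008], [-0.169, 0.986, 0.001], [-0.008, -0.0, -1.0]]
contact_force: [0.4, -0.2, 0.3]
finger_gap: 0.0599
grasp_force: 0.0
```

View pics/v6.png

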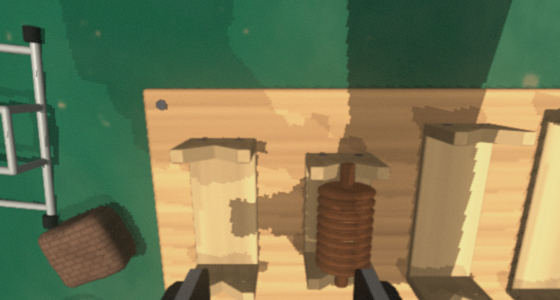

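The ringed roller sits in the 64 cradle's notches at (345,235). Next is the twisted one.

```bash
python3 -m creep '[-1,-47,0,0,0,-0.02,-0.4, -1,-47,0,0,0,-0.02,-0.4, -1,-47,0,0,0,-0.02,-0.4, -1,-47,0,0,0,-0.02,-0.4, -1,-47,0,0,0,-0.02,-0.4]'>/dev/null; python3 -m creep '[-1,-42,0,0,0,0,-0.4, 0,-17,0,0,0,0,-0.4, 0,-6,-15,0,0,0,-0.4, 0,0,-20,0,0,0,-0.4, 0,0,0,0,0,0,-0.4]'>/dev/null;python3 -m creep '[0,0,0,0,0,0,-0.4, 0,0,0,0,0,0,-0.4]'
```

```text
time: 10.85
tcp_pos: [0.5405, -0.165, 0.089]
eef_rot: [[-0.998, -0.07, 0.001], [-0.07, 0.998, -0.0], [-0.001, -0.0, -1.0]]
contact_force: [0.3, 0.4, 0.7]
finger_gap: 0.0598
grasp_force: 0.0
```

```bash
python3 -m creep '[1,0,-22,0,0,0,-0.4, 0,0,-20,0,0,0,-0.4, 0,0,-14,0,0,0,-0.4, 0,0,-9,0,0,0,-0.4, 0,0,0,0,0,0,-0.4]'>/dev/null;  python3 -m creep '[0,0,0,0,0,0,-0.4, 0,0,0,0,0,0,-0.4]'; python3 -m creep '[0,0,0,0,0,0,0.6, 0,0,0,0,0,0,0.6, 0,0,0,0,0,0,0.6, 0,0,0,0,0,0,0.6, 0,0,0,0,0,0,0.6]' 40
```

```text
time: 11.55
tcp_pos: [0.5419, -0.1664, 0.0246]
eef_rot: [[-0.998, -0.068, 0.002], [-0.068, 0.998, -0.001], [-0.002, -0.001, -1.0]]
contact_force: [0.6, 0.2, 0.4]
finger_gap: 0.0599
grasp_force: 0.0
time: 12.05
tcp_pos: [0.5416, -0.1662, 0.0242]
eef_rot: [[-0.998, -0.068, 0.001], [-0.068, 0.998, -0.0], [-0.001, -0.001, -1.0]]
contact_force: [-0.7, -0.1, 4.0]
finger_gap: 0.0331
grasp_force: 39.6
```

```bash
python3 -m creep '[0,0,10,0,0,0,0.6, 0,0,25,0,0,0,0.6, 0,0,35,0,0,0,0.6, 0,0,35,0,0,0,0.6, 0,20,0,0,0,0,0.6]' ; python3 -m creep '[-1,40,0,0,0,0.01,0.6, -1,45,0,0,0,0.01,0.6, -1,45,0,0,0,0.01,0.6, -1,45,0,0,0,0.01,0.6, -1,45,0,0,0,0.01,0.6]' >/dev/null;  python3 -m creep '[-1,45,0,0,0,0.01,0.6, -1,45,0,0,0,0.01,0.6, -1,45,0,0,0,0.01,0.6, -1,25,0,0,0,0.01,0.6, -1,18,0,0,0,0.01,0.6]' > /dev/null; python3 -m creep '[0,0,0,0,0,0,0.6, 0,0,0,0,0,0,0.6, 0,0,0,0,0,0,0.6, 0,0,0,0,0,0,0.6]'
```

```text
time: 12.55
tcp_pos: [0.5443, -0.1492, 0.1346]
eef_rot: [[-0.998, -0.065, 0.01], [-0.065, 0.998, -0.006], [-0.009, -0.006, -1.0]]
contact_force: [1.3, 0.8, -1.4]
finger_gap: 0.0331
grasp_force: 40.0
time: 13.95
tcp_pos: [0.5311, 0.2508, 0.1282]
eef_rot: [[-0.986, -0.166, -0.0], [-0.166, 0.986, -0.0], [0.0, -0.0, -1.0]]
contact_force: [-0.2, 0.5, -1.3]
finger_gap: 0.0329
grasp_force: 40.1
```

```bash
python3 -m creep '[1,1,-30,0,0,0,0.6, 0,0,-30,0,0,0,0.6, 0,0,-16,0,0,0,0.6, 0,0,-6,0,0,0,0.6, 0,0,-5,0,0,0,0.6]'; python3 -m creep '[0,0,-4,0,0,0,0.6, 0,0,-3,0,0,0,0.6, 0,0,-2,0,0,0,0.6, 0,0,0,0,0,0,0.6, 0,0,0,0,0,0,0.6]'
```

```text
time: 14.45
tcp_pos: [0.5321, 0.2523, 0.0411]
eef_rot: [[-0.986, -0.166, -0.0], [-0.166, 0.986, -0.0], [0.0, -0.0, -1.0]]
contact_force: [-0.7, 0.2, -1.7]
finger_gap: 0.0331
grasp_force: 40.1
time: 14.95
tcp_pos: [0.5323, 0.2531, 0.0328]
eef_rot: [[-0.986, -0.168, 0.001], [-0.168, 0.986, 0.0], [-0.001, 0.0, -1.0]]
contact_force: [-0.1, -0.0, -1.1]
finger_gap: 0.0329
grasp_force: 40.1
```

```bash
python3 -m creep '[0,0,-2,0,0,0,0.6, 0,0,-1,0,0,0,0.6, 0,0,0,0,0,0,0.6, 0,0,0,0,0,0,0.6]'
```

```text
time: 15.35
tcp_pos: [0.5327, 0.2529, 0.0309]
eef_rot: [[-0.986, -0.167, 0.002], [-0.167, 0.986, -0.0], [-0.002, -0.0, -1.0]]
contact_force: [-1.4, -0.9, 5.2]
finger_gap: 0.0329
grasp_force: 40.7
```

Contact is seen and is near-centred. Releasing.

```bash
python3 -m creep '[0,0,0,0,0,0,0.2, 0,0,0,0,0,0,0, 0,0,0,0,0,0,-0.2, 0,0,0,0,0,0,-0.4, 0,0,0,0,0,0,-0.4]';python3 -m creep '[0,0,15,0,0,0,-0.4, 0,0,30,0,0,0,-0.4, 0,0,40,0,0,0,-0.4, 0,-20,10,0,0,0,-0.4, 0,-20,0,0,0,0,-0.4]';  python3 -c "
from h import *
a=snap('wrist','w7')['image'][0:330,:,::-1];cv2.imwrite('pics/v7.png',a)"
```

```text
time: 15.85
tcp_pos: [0.5318, 0.2531, 0.029]
eef_rot: [[-0.986, -0.167, -0.0], [-0.167, 0.986, 0.0], [0.0, 0.0, -1.0]]
contact_force: [0.0, -0.1, -0.3]
finger_gap: 0.0597
grasp_force: 0.0
time: 16.35
tcp_pos: [0.5346, 0.2138, 0.1296]
eef_rot: [[-0.986, -0.169, 0.008], [-0.169, 0.986, 0.002], [-0.009, 0.001, -1.0]]
contact_force: [0.1, -0.4, -0.6]
finger_gap: 0.0597
grasp_force: 0.0
```

View pics/v7.png

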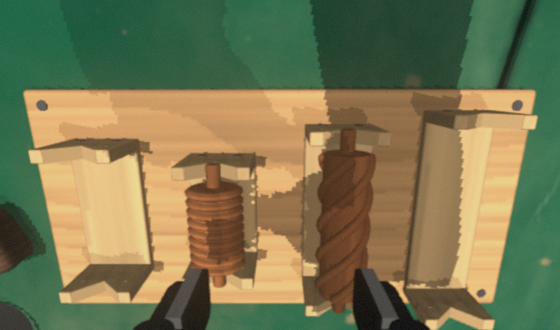

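Twisted is seated in the 104 cradle at (345,230), and ringed is still good at (215,235). Next is the smooth one.

```bash
python3 -m creep '[1,-47,0,0,0,-0.01,-0.4, 1,-47,0,0,0,-0.01,-0.4, 1,-47,0,0,0,-0.01,-0.4, 1,-47,0,0,0,-0.01,-0.4, 1,-47,0,0,0,-0.01,-0.4]'>/dev/null; python3 -m creep '[2,-47,0,0,0,-0.01,-0.4, 2,-47,0,0,0,-0.01,-0.4, 2,-47,0,0,0,-0.01,-0.4, 2,-45,0,0,0,-0.01,-0.4, 0,-25,-10,0,0,-0.01,-0.4]'>/dev/null;python3 -m creep '[0,-5,-25,0,0,0,-0.4, 0,0,-9,0,0,0,-0.4, 0,0,0,0,0,0,-0.4, 0,0,0,0,0,0,-0.4, 0,0,0,0,0,0,-0.4]'
```

```text
time: 17.9
tcp_pos: [0.5459, -0.2374, 0.0818]
eef_rot: [[-0.998, -0.07, 0.002], [-0.07, 0.998, -0.001], [-0.002, -0.001, -1.0]]
contact_force: [0.5, -0.0, 0.1]
finger_gap: 0.0601
grasp_force: 0.0
```

```bash
python3 -m creep '[0,0,-22,0,0,0,-0.4, 0,0,-20,0,0,0,-0.4, 0,0,-13,0,0,0,-0.4, 0,0,-7,0,0,0,-0.4, 0,0,0,0,0,0,-0.4]'>/dev/null;  python3 -m creep '[0,0,0,0,0,0,-0.4, 0,0,0,0,0,0,-0.4]'; python3 -m creep '[0,0,0,0,0,0,0.8, 0,0,0,0,0,0,0.8, 0,0,0,0,0,0,0.8, 0,0,0,0,0,0,0.8, 0,0,0,0,0,0,0.8]' 40
```

```text
time: 18.6
tcp_pos: [0.5459, -0.2385, 0.0197]
eef_rot: [[-0.998, -0.068, 0.002], [-0.068, 0.998, -0.001], [-0.002, -0.001, -1.0]]
contact_force: [0.2, -0.1, -0.2]
finger_gap: 0.0598
grasp_force: 0.0
time: 19.1
tcp_pos: [0.5454, -0.2381, 0.019]
eef_rot: [[-0.998, -0.068, 0.001], [-0.068, 0.998, -0.0], [-0.001, -0.0, -1.0]]
contact_force: [0.2, 0.7, 3.5]
finger_gap: 0.0271
grasp_force: 39.2
```

```bash
python3 -m creep '[0,0,10,0,0,0,0.8, 0,0,25,0,0,0,0.8, 0,0,35,0,0,0,0.8, 0,0,40,0,0,0,0.8, 0,20,0,0,0,0,0.8]' ; python3 -m creep '[-2,45,0,0,0,0.01,0.8, -2,45,0,0,0,0.01,0.8, -2,45,0,0,0,0.01,0.8, -2,45,0,0,0,0.01,0.8, -2,45,0,0,0,0.01,0.8]' >/dev/null;  python3 -m creep '[-2,45,0,0,0,0.01,0.8, -2,45,0,0,0,0.01,0.8, -2,45,0,0,0,0.01,0.8, -2,45,0,0,0,0.01,0.8, -2,45,0,0,0,0.01,0.8]' > /dev/null; python3 -m creep '[-2,45,0,0,0,0,0.8, -2,30,0,0,0,0,0.8, -2,19,0,0,0,0,0.8, 0,5,0,0,0,0,0.8, 0,0,0,0,0,0,0.8]' >/dev/null; python3 -m creep '[0,0,0,0,0,0,0.8, 0,0,0,0,0,0,0.8, 0,0,0,0,0,0,0.8]'
```

```text
time: 19.6
tcp_pos: [0.5487, -0.2219, 0.1359]
eef_rot: [[-0.998, -0.065, 0.011], [-0.065, 0.998, -0.008], [-0.011, -0.009, -1.0]]
contact_force: [1.2, -0.4, -0.3]
finger_gap: 0.0266
grasp_force: 39.5
time: 21.4
tcp_pos: [0.5194, 0.3297, 0.1285]
eef_rot: [[-0.986, -0.166, 0.0], [-0.166, 0.986, -0.0], [-0.0, -0.0, -1.0]]
contact_force: [0.6, -0.4, -1.2]
finger_gap: 0.0267
grasp_force: 39.6
```

```bash
python3 -m creep '[0,1,-30,0,0,0,0.8, 0,0,-30,0,0,0,0.8, 0,0,-16,0,0,0,0.8, 0,0,-6,0,0,0,0.8, 0,0,-5,0,0,0,0.8]'; python3 -m creep '[0,0,-4,0,0,0,0.8, 0,0,-3,0,0,0,0.8, 0,0,-2,0,0,0,0.8, 0,0,0,0,0,0,0.8, 0,0,0,0,0,0,0.8]'; python3 -m creep '[0,0,-2,0,0,0,0.8, 0,0,0,0,0,0,0.8, 0,0,0,0,0,0,0.8]'
```

```text
time: 21.9
tcp_pos: [0.5191, 0.3314, 0.0411]
eef_rot: [[-0.986, -0.167, -0.0], [-0.167, 0.986, -0.0], [0.0, -0.0, -1.0]]
contact_force: [0.1, 0.5, -1.3]
finger_gap: 0.0271
grasp_force: 39.6
time: 22.4
tcp_pos: [0.5193, 0.3321, 0.0328]
eef_rot: [[-0.986, -0.167, 0.001], [-0.167, 0.986, 0.0], [-0.001, 0.0, -1.0]]
contact_force: [-0.8, -0.7, -1.1]
finger_gap: 0.027
grasp_force: 39.6
time: 22.7
tcp_pos: [0.5189, 0.332, 0.0302]
eef_rot: [[-0.986, -0.167, -0.0], [-0.167, 0.986, -0.0], [0.0, -0.0, -1.0]]
contact_force: [-0.1, -0.4, -0.4]
finger_gap: 0.0269
grasp_force: 39.6
```

```bash
python3 -m creep '[0,0,-1,0,0,0,0.8, 0,0,-1,0,0,0,0.8, 0,0,0,0,0,0,0.8, 0,0,0,0,0,0,0.8]'
```

```text
time: 23.1
tcp_pos: [0.5193, 0.3318, 0.0294]
eef_rot: [[-0.986, -0.167, 0.001], [-0.167, 0.986, -0.0], [-0.001, -0.0, -1.0]]
contact_force: [-2.3, -3.2, 6.0]
finger_gap: 0.0267
grasp_force: 40.1
```

```bash
python3 -m creep '[0,-0.5,0,0,0,0,0.8, 0,0,0,0,0,0,0.4, 0,0,0,0,0,0,0.1, 0,0,0,0,0,0,-0.2, 0,0,0,0,0,0,-0.4]' >/dev/null; python3 -m creep '[0,0,0,0,0,0,-0.4, 0,0,0,0,0,0,-0.4, 0,0,12,0,0,0,-0.4, 0,0,30,0,0,0,-0.4, 0,0,40,0,0,0,-0.4]';python3 -m creep '[0,-20,13,0,0,0,-0.4, 0,-40,0,0,0,0,-0.4, 0,-20,0,0,0,0,-0.4, 0,0,0,0,0,0,-0.4, 0,0,0,0,0,0,-0.4]';  python3 -c "
from h import *
a=snap('wrist','w8')['image'][0:330,:,::-1];cv2.imwrite('pics/v8.png',a)"
```

```text
time: 24.1
tcp_pos: [0.5173, 0.3306, 0.1093]
eef_rot: [[-0.986, -0.167, -0.005], [-0.167, 0.986, -0.002], [0.005, -0.001, -1.0]]
contact_force: [1.0, 0.7, 0.6]
finger_gap: 0.0597
grasp_force: 0.0
time: 24.6
tcp_pos: [0.5194, 0.2516, 0.1243]
eef_rot: [[-0.986, -0.167, 0.001], [-0.167, 0.986, 0.001], [-0.001, 0.001, -1.0]]
contact_force: [0.8, 0.3, -1.0]
finger_gap: 0.0596
grasp_force: 0.0
```

View pics/v8.png

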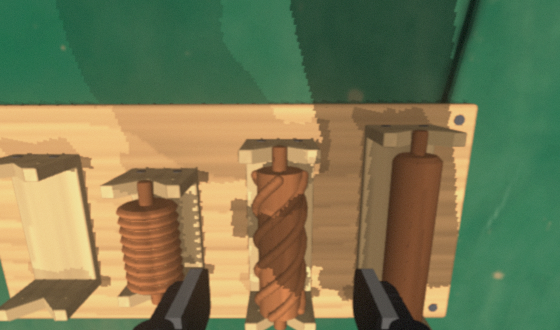

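Smooth is seated in the 124 cradle at (412,225). Last is the fluted one.

```bash
python3 -m creep '[2,-47,0,0,0,-0.01,-0.4, 2,-47,0,0,0,-0.01,-0.4, 2,-47,0,0,0,-0.01,-0.4, 2,-47,0,0,0,-0.01,-0.4, 2,-47,0,0,0,-0.01,-0.4]'>/dev/null; python3 -m creep '[3,-47,0,0,0,-0.01,-0.4, 3,-47,0,0,0,-0.01,-0.4, 3,-47,0,0,0,-0.01,-0.4, 3,-47,0,0,0,-0.01,-0.4, 3,-47,0,0,0,-0.01,-0.4]'>/dev/null;python3 -m creep '[3,-47,0,0,0,0,-0.4, 0,-30,0,0,0,0,-0.4, 0,-10,-10,0,0,0,-0.4, 0,-5,-20,0,0,0,-0.4, 0,0,-9,0,0,0,-0.4]'>/dev/null;python3 -m creep '[0,0,0,0,0,0,-0.4, 0,0,0,0,0,0,-0.4, 0,0,0,0,0,0,-0.4]'
```

```text
time: 26.45
tcp_pos: [0.5478, -0.3098, 0.0854]
eef_rot: [[-0.998, -0.07, 0.001], [-0.07, 0.998, -0.001], [-0.001, -0.001, -1.0]]
contact_force: [0.2, -0.1, 0.5]
finger_gap: 0.0602
grasp_force: 0.0
```

```bash
python3 -m creep '[0,0,-22,0,0,0,-0.4, 0,0,-20,0,0,0,-0.4, 0,0,-15,0,0,0,-0.4, 0,0,-8,0,0,0,-0.4, 0,0,0,0,0,0,-0.4]'>/dev/null;  python3 -m creep '[0,0,0,0,0,0,-0.4, 0,0,0,0,0,0,-0.4]'; python3 -m creep '[0,0,0,0,0,0,0.8, 0,0,0,0,0,0,0.8, 0,0,0,0,0,0,0.8, 0,0,0,0,0,0,0.8, 0,0,0,0,0,0,0.8]' 40
```

```text
time: 27.15
tcp_pos: [0.5479, -0.3111, 0.0208]
eef_rot: [[-0.998, -0.068, 0.002], [-0.068, 0.998, -0.001], [-0.002, -0.002, -1.0]]
contact_force: [1.0, -0.5, 0.7]
finger_gap: 0.0597
grasp_force: 0.0
time: 27.65
tcp_pos: [0.5475, -0.3101, 0.0203]
eef_rot: [[-0.998, -0.069, 0.001], [-0.069, 0.998, 0.0], [-0.001, 0.0, -1.0]]
contact_force: [-1.4, 3.4, 5.1]
finger_gap: 0.0292
grasp_force: 39.4
```

```bash
python3 -m creep '[0,0,10,0,0,0,0.8, 0,0,25,0,0,0,0.8, 0,0,35,0,0,0,0.8, 0,0,40,0,0,0,0.8, 0,20,0,0,0,0,0.8]' ; python3 -m creep '[1,45,0,0,0,0.01,0.8, 1,45,0,0,0,0.01,0.8, 1,45,0,0,0,0.01,0.8, 1,45,0,0,0,0.01,0.8, 1,45,0,0,0,0.01,0.8]' >/dev/null;  python3 -m creep '[1,45,0,0,0,0.01,0.8, 1,45,0,0,0,0.01,0.8, 2,42,0,0,0,0.01,0.8, 2,20,0,0,0,0.01,0.8, 0,10,0,0,0,0.008,0.8]' > /dev/null; python3 -m creep '[0,0,0,0,0,0,0.8, 0,0,0,0,0,0,0.8, 0,0,0,0,0,0,0.8, 0,0,0,0,0,0,0.8]'
```

```text
time: 28.15
tcp_pos: [0.5502, -0.2955, 0.137]
eef_rot: [[-0.998, -0.065, 0.01], [-0.065, 0.998, -0.01], [-0.01, -0.011, -1.0]]
contact_force: [0.2, 0.1, -0.1]
finger_gap: 0.0287
grasp_force: 39.6
time: 29.55
tcp_pos: [0.5581, 0.0951, 0.1293]
eef_rot: [[-0.987, -0.163, -0.0], [-0.163, 0.987, -0.0], [0.0, -0.0, -1.0]]
contact_force: [0.1, 0.5, -0.4]
finger_gap: 0.0288
grasp_force: 39.7
```

```bash
python3 -m creep '[0,0.5,-30,0,0,0.003,0.8, 0,0,-30,0,0,0,0.8, 0,0,-16,0,0,0,0.8, 0,0,-6,0,0,0,0.8, 0,0,-5,0,0,0,0.8]'; python3 -m creep '[0,0,-4,0,0,0,0.8, 0,0,-3,0,0,0,0.8, 0,0,-2,0,0,0,0.8, 0,0,0,0,0,0,0.8, 0,0,0,0,0,0,0.8]'; python3 -m creep '[0,0,-2,0,0,0,0.8, 0,0,-1,0,0,0,0.8, 0,0,0,0,0,0,0.8, 0,0,0,0,0,0,0.8]'
```

```text
time: 30.05
tcp_pos: [0.5579, 0.0963, 0.042]
eef_rot: [[-0.986, -0.167, -0.0], [-0.167, 0.986, -0.0], [0.0, -0.0, -1.0]]
contact_force: [0.2, 0.3, -0.7]
finger_gap: 0.0289
grasp_force: 39.7
time: 30.55
tcp_pos: [0.5583, 0.097, 0.0337]
eef_rot: [[-0.986, -0.168, 0.001], [-0.168, 0.986, -0.0], [-0.001, -0.0, -1.0]]
contact_force: [0.4, 0.6, -1.3]
finger_gap: 0.0289
grasp_force: 39.7
time: 30.95
tcp_pos: [0.5586, 0.0966, 0.031]
eef_rot: [[-0.986, -0.168, 0.001], [-0.168, 0.986, -0.001], [-0.001, -0.001, -1.0]]
contact_force: [0.1, -2.7, 2.8]
finger_gap: 0.029
grasp_force: 40.0
```

```bash
python3 -m creep '[0,-1,-1,0,0,0,0.8, 0,0,0,0,0,0,0.8, 0,0,0,0,0,0,0.8]'; python3 -m creep '[0,0,0,0,0,0,0.4, 0,0,0,0,0,0,0.1, 0,0,0,0,0,0,-0.2, 0,0,0,0,0,0,-0.4, 0,0,0,0,0,0,-0.4]'; python3 -m creep '[0,0,0,0,0,0,-0.4, 0,0,12,0,0,0,-0.4, 0,0,30,0,0,0,-0.4, 0,0,40,0,0,0,-0.4, 0,0,45,0,0,0,-0.4]'; python3 -m creep '[0,30,35,0,0,0,-0.4, 0,40,25,0,0,0,-0.4, 0,40,0,0,0,0,-0.4, 0,10,0,0,0,0,-0.4, 0,0,0,0,0,0,-0.4]'; python3 -m creep '[0,0,0,0,0,0,-0.4, 0,0,0,0,0,0,-0.4, 0,0,0,0,0,0,-0.4]' >/dev/null; python3 - <<'E'
from h import *
a=snap('wrist','w9');s=snap('side','s9')
cv2.imwrite('pics/v9.png',np.vstack([a['image'][0:260,:,::-1],cv2.resize(s['image'][130:350,130:400,::-1],(417,340))[:, :] if 0 else cv2.copyMakeBorder(cv2.resize(s['image'][130:350,130:400,::-1],(417,340)),0,0,0,143,0)]))
P=cloud(a);h=cv2.cvtColor(a['image'],cv2.COLOR_RGB2HSV)
ex=np.array([.986,.167,0])
for n,c,L,R in [('84f',(.559,.097),74,15),('64r',(.546,.175),54,18),('104t',(.5325,.253),94,17),('124s',(.52,.331),114,14)]:
    q=P-np.array([*c,0]);u=q@ex;w=q@np.array([-.167,.986,0])
    b=(abs(w)<.007)&(P[:,:,2]>.04)
    z=P[:,:,2]
    out=[]
    for lo,hi in ((-L/2+3,-L/2+15),(L/2-15,L/2-3)):
        m=b&(u>lo/1e3)&(u<hi/1e3); out.append((int(m.sum()),np.round(np.nanpercentile(z[m],90)*1e3,1) if m.any() else None))
    br=b&(z>.046)&(abs(u)<.09); print(n,'z ends',out,'expect top',52+R,'u span',np.nanpercentile(u[br],[1,99]).round(4))
E
```

```text
time: 31.25
tcp_pos: [0.5588, 0.0957, 0.03]
eef_rot: [[-0.986, -0.168, 0.002], [-0.168, 0.986, -0.0], [-0.002, -0.001, -1.0]]
contact_force: [0.1, -2.4, 4.7]
finger_gap: 0.029
grasp_force: 40.1
time: 31.75
tcp_pos: [0.5572, 0.0962, 0.0284]
eef_rot: [[-0.986, -0.169, -0.002], [-0.169, 0.986, 0.0], [0.002, 0.001, -1.0]]
contact_force: [-0.4, -0.6, 1.4]
finger_gap: 0.0597
grasp_force: 0.0
time: 32.25
tcp_pos: [0.557, 0.096, 0.1572]
eef_rot: [[-0.986, -0.168, -0.002], [-0.168, 0.986, 0.0], [0.002, 0.0, -1.0]]
contact_force: [0.2, -1.3, 0.4]
finger_gap: 0.0596
grasp_force: 0.0
time: 32.75
tcp_pos: [0.5578, 0.2175, 0.2169]
eef_rot: [[-0.985, -0.171, 0.001], [-0.171, 0.985, 0.0], [-0.001, -0.0, -1.0]]
contact_force: [0.6, 0.3, -0.5]
finger_gap: 0.0601
grasp_force: 0.0
84f z ends [(291, np.float64(67.5)), (254, np.float64(67.3))] expect top 67 u span [-0.0493  0.0495]
64r z ends [(278, np.float64(69.8)), (1522, np.float64(274.8))] expect top 70 u span [-0.0373  0.038 ]
104t z ends [(293, np.float64(69.0)), (248, np.float64(69.3))] expect top 69 u span [-0.0566  0.0573]
124s z ends [(330, np.float64(66.7)), (245, np.float64(66.6))] expect top 66 u span [-0.0683  0.0691]
```

View pics/v9.png

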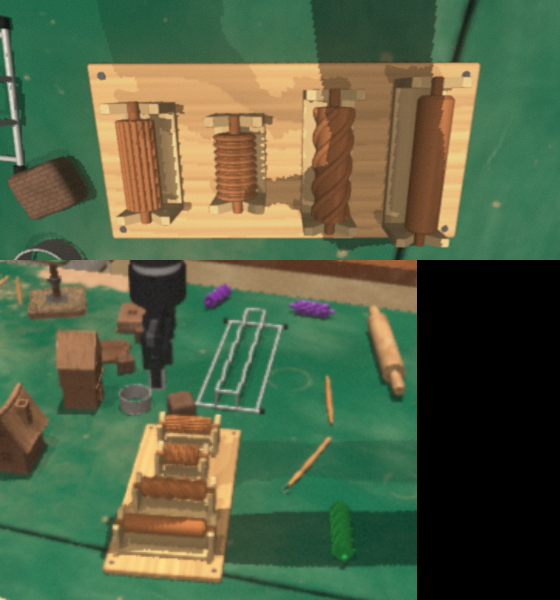

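All four rollers hang level in their cradles, at wrist (140,165), (235,165), (333,165) and (430,165). Barrel tops match the seated heights within 0.7 mm; the gripper hid one end of ringed. The tower is unmoved and the rack is empty.

```bash
python3 -c "
from station import hand_in;print(hand_in())"
```

```text
the job is handed in; nothing more can be done
None
```

All four rollers hang level in their matching cradles (fluted 84, ringed 64, twisted 104, smooth 124), the tower and look-alikes were left alone, and the job was handed in at about 33 s; no verdict came back.

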